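# Knock the doming die out of its holder and put it back in the die block

## Robot

A 6-joint arm with a two-finger parallel gripper is mounted at the origin on a cart in front of the work surface, level with it; the furniture and walls round the work are solid. World frame = base frame: x ahead of the robot, y to its left, z up, the work surface at z = 0. Lengths are in m, angles in degrees, forces in N, time in s.
With the tool pointing down it reaches from about 0.375 to 0.9 m from the base axis. Payload 3.1 kg.
Tool frame: the origin (TCP) lies on the front face of the gripper's body, between the roots of the fingers; the fingertips stand 70 mm ahead of it and the grasp point (between the pads) lies 51 mm ahead of it (bot.tip_extent is the distance from the TCP to the fingertips, in m); z points along the fingers, x is the direction in which the jaws open and shut, and the axes are right-handed (so a half turn about z gives the same grasp; the last joint's range is limited). The gripper opens to 87 mm and grips with 3 to 60 N. Pads are 19 mm wide; open, the fingers measure 117 mm over their backs; the gripper's body (75 mm by 190 mm) begins 51 mm behind the grasp point.
Start: joints at [-84.712, 30.224, 82.088, -0, 67.689, -10.227], TCP at [0.167, -0.602, 0.292] pointing down, gripper open.
Joint ranges: [-176.69, 176.69], [-43.24, 126.21], [12.49, 139.97], [-82, 262], [0, 151.66], [-163.58, 163.58]. Speed limits (degrees/s): [159.86, 159.86, 180, 180, 180, 180].

## Interface

Orientations are given as a 3x3 rotation matrix whose columns are the frame's x, y, z axes.
In Python, from rig import bot, viewer, ticket gives the robot as it stands. The module is installed in compiled form; this text tells all that it offers.
- The arm moves only by the tool arm_command, never from a script. Its argument "targets" is a list of rows, each an object with "rot": the turn, a rotation vector about the tool's x, y, z in degrees, a list of three; "offset": the shift along the tool's x, y, z in cm, a list of three; "gripper": the closure, from 0 (fully open) to 1 (shut). A call has 1 to 8 rows; each row is the pose to reach, as a shift and turn from the pose commanded when the call began, along the tool's axes at that moment; what a row does not reach only later rows make up. A row lasts 1/10 s, in which the tool goes at most 50 mm and 8.59 degrees, less where a joint would pass 70% of its speed; a pose out of reach is approached as far as the arm can. A call with a gripper value outside its range is refused whole. The fingers move at their own pace and stop on an object; the grip force is fixed at half the most. Time passes only in rows, so rows that repeat a pose let the fingers close. It gives the time, the measured TCP pose, the force and the opening at its end, in the units of the state.
- bot.read_state(): the state, without advancing time (a new reading comes with each control period).
- viewer.capture(name): name is "side" or "top"; returns a dict with "frame" (384x512x3 uint8, red, green, blue), "fx", "fy", "cx", "cy" (pixels), "view" (4x4, takes a point from world to camera coordinates). Camera axes: x right, y down, z forward; pixel columns grow to the right and rows downward; lengths in m; the calibration is good to about 2 mm. A picture is of the moment at which its call begins. There is no depth.
- ticket.hand_in(): hands the job in, once; it reports no verdict.
The state is a dict: "time_s": time; "joint_positions": joint angles; "qvel": joint speeds; "tau": joint torques, N m; "position": TCP position; "tcp_rot": TCP orientation; "force": force on the tool from outside, world axes, zero at the start; "moment": the same for the moment, N m; "opening": opening from 0.0 (shut) to 1.0 (fully open).
Only numpy, scipy, OpenCV 4.12 (cv2) and the standard library are available. Lean on these libraries where they do the work, as an engineer would, in place of code of your own. Each camera call takes 0.05 s, during which the arm holds its last target. There are 200 camera calls.

## Task

The doming die in the steel die holder is done with. Press the holder's ejector lever down, through the resistance where the die clicks loose and on until you feel the solid stop, without forcing it any harder, so that the die comes up to its full height; let the lever spring back. Then pull the raised die out and set it down gently, upright with its hollow up, in the empty well of the wooden die block, leaving the other dies and the tools on the bench where they are.

Things in the scene. Friction and masses are not known exactly. Their poses are not given: they have to be found in the camera images.
- die_holder: Dark steel block, 84 (x) x 80 (y) x 58 mm, on a foot flange 124 mm wide and 10 mm high, fixed to the bench. Origin: underside, on the vertical axis of the round pocket; z up; the lever sticks out towards its -x.
- lever: Steel ejector lever in a slot of the die holder. Origin: its pivot, 34 mm to the holder's -x, 26 mm above the bench; pivot axis along the holder's y; thumb pad at its outer end, 75 mm from the pivot. Pushing the pad down lifts a pin under the pocket, which pushes the die up; a spring brings the lever back when let go and the die stays up. More than 30 N bends the lever.
- lever_pad (a point): Middle of the pad's upper face (30 x 28 mm), 53 mm high and 106 mm to the holder's -x with the lever up; it sinks nearly straight down. Hidden play in the linkage differs each time: the pad goes down 25 to 38 mm before the pin meets its solid stop. It resists with 1 to 4 N in the play, up to 10 N while the die clicks loose and rises, then hard; in the last 4 mm the die clicks into its upper place.
- pocket (a point): Centre of the pocket's mouth in the flat top of the die holder, 58 mm above the bench. The pocket is 31 mm wide and 26 mm deep. A sprung ball in its wall clicks into a groove of the die when the die is fully down and again when it is fully up (11 mm higher), and holds it there.
- die: Round steel doming die, 30 mm in diameter, 26 mm high, 0.13 kg, with a domed hollow 21 mm wide in its top and two small grooves round its side. Origin: centre of its underside; z up out of the top. At the start it sits in the pocket of the die holder with its top flush, origin 32 mm above the bench. Fully up, 11 mm of it stand out of the holder; pulling it out past the ball takes about 5 to 9 N.
- die_block: Dark wooden block, 108 x 108 x 26 mm, fixed to the bench, with four round wells 34 mm wide and 10 mm deep, 56 mm apart in a square; three hold other dies. Origin: centre of its underside; z up. It may be turned any way round.
- empty_well (a point): Centre of the floor of the empty well of the die block, 16 mm above the bench; 28 mm to the block's -x and 28 mm to its +y from the block's middle.
- rack_die_1: Die of the same size with a wide domed hollow, standing in a well of the die block. Origin: centre of its underside.
- rack_die_2: Die of the same size with a small domed hollow, standing in a well of the die block. Origin: centre of its underside.
- rack_die_3: Die of the same size with a conical hollow, standing in a well of the die block. Origin: centre of its underside.
- flux_pot: Bystander: low green pot, 40 mm wide, 24 mm high. Origin: centre of its underside.
- charcoal: Bystander: black charcoal block, 58 x 88 x 30 mm. Origin: centre of its underside.
- black_jar: Bystander: black jar with a white screw lid, 33 mm wide, 47 mm high. Origin: centre of its underside.
- pin_vice: Bystander: slim steel pin vice, 85 mm long, 12 mm thick, lying between the die holder and the die block. Origin: centre of its underside.
- brush: Bystander: brush with a blue handle standing on its end, 84 mm high. Origin: centre of its underside.
- tweezers: Bystander: tweezers, 169 x 21 x 10 mm, lying on the bench. Origin: centre of its underside.
Mind the look-alikes: they are no part of the job. What is shaped like the die but orange, pink or yellow is not meant.

How it is judged (in metres and radians):
On the way, in this order (a step that is already met when the one before it is completed fails the run):
1. the lever is pressed to its stop and the die is up to its full height (11 mm, at least 10.2 mm) (z of lever_pad in the frame of die_holder below 0.036 m and z of die in the frame of die_holder above 0.0422 m), for 0.1 s.
2. the lever is let go and back up, and the die stays up in the pocket (z of lever_pad in the frame of die_holder above 0.048 m and z of die in the frame of die_holder between 0.0412 and 0.046 m and horizontal distance between die and die_holder below 0.003 m), for 0.2 s.
3. the die is pulled clear of the holder (z of die in the frame of die_holder above 0.062 m), for 0.1 s.
At the end, for the whole second after the job is handed in: The die stands at rest and upright, hollow up (within 0.08 rad), in the empty well of the die block: on its floor within 3 mm and centred within 4 mm; the lever is back up; the other three dies are within 10 mm of where they stood (horizontal distance between die and empty_well below 0.004 m and z of die in the frame of empty_well between -0.003 and 0.003 m and angle between die's own z axis and vertical below 0.08 rad and linear speed of die below 0.02 m/s and z of lever_pad in the frame of die_holder above 0.048 m and distance of each of rack_die_1, rack_die_2, rack_die_3 from where it was at the start of the episode below 0.01 m); the robot touches nothing.
It fails at once if the lever is forced: the robot presses it with more than 30 N (contact force between any of the fingers, the arm and lever above 30 N).
It fails at once if the die is dropped into the die block (falls free from more than about 18 mm) (contact force between the fingers and die below 0.1 N and linear speed of die above 0.6 m/s and horizontal distance between die and empty_well below 0.06 m).
It fails at once if another die leaves its well (moves more than 10 mm) (distance of any of rack_die_1, rack_die_2, rack_die_3 from where it was at the start of the episode above 0.01 m).
It fails at once if a tool or pot on the bench is shifted by more than 30 mm (distance of any of flux_pot, charcoal, black_jar, pin_vice, brush, tweezers from where it was at the start of the episode above 0.03 m).
It also fails if it takes over 50 s, if anything falls off the work surface, if the arm or the gripper's body presses on something with over 40 N, if the wrist force passes 120 N, or if a joint passes its speed limit or range.

## Working session

There is one attempt and no reset: what is moved stays moved. The work goes in short steps, Python scripts to look and compute and a tool call to move; the robot and the scene stay as the last step left them, time stands still between calls to the robot, and variables do not carry over. Pictures are saved under pics/ and viewed, about 8 in all and at most 12, crops included, and the job is handed in when it is done.

Besides the shell and the picture viewer there is one more tool, called after ">>>" as name(argument=value, ...) on one line, values as JSON. arm_command: Moves the arm, as the interface text tells. Its arguments: {"type":"object","properties":{"targets":{"type":"array"}},"required":["targets"]}

```bash
mkdir -p pics; cat > h.py <<'E'
import numpy as np, cv2
from rig import bot, viewer, ticket
def snap(cam,name,crop=None,scale=1):
    c=viewer.capture(cam); f=cv2.cvtColor(c["frame"],cv2.COLOR_RGB2BGR)
    if crop: x0,y0,x1,y1=crop; f=f[y0:y1,x0:x1]
    cv2.imwrite(f"pics/{name}.png",cv2.resize(f,None,fx=scale,fy=scale,interpolation=cv2.INTER_CUBIC)); return c
def back(c,u,v,z):
    V=np.array(c["view"]);R,t=V[:3,:3],V[:3,3]; o=-R.T@t
    d=R.T@np.array([(u-c["cx"])/c["fx"],(v-c["cy"])/c["fy"],1]); return o+d*(z-o[2])/d[2]
def proj(c,p):
    V=np.array(c["view"]); q=V[:3,:3]@np.array(p)+V[:3,3]; return np.array([c["fx"]*q[0]/q[2]+c["cx"],c["fy"]*q[1]/q[2]+c["cy"]])
E
python3 - <<'E'
from h import *
for n in("top","side"):
    c=snap(n,n+"0",scale=1.5); V=np.array(c["view"]); print(n,c["fx"],c["cx"],c["cy"],"pos",-V[:3,:3].T@V[:3,3]); print(V[:3,:3].round(3))
s=bot.read_state(); print({k:np.round(s[k],4) for k in("time_s","position","tcp_rot","force","opening")})
E
```

```text
top 487.36969146565383 259.2556013783585 198.96910777344848 pos [ 0.29637108 -0.29099491  1.19352593]
[[ 0.022 -0.999  0.031]
 [-0.982 -0.027 -0.188]
 [ 0.189 -0.027 -0.982]]
side 367.9861368531795 252.99874923522262 192.78866200634104 pos [0.37554415 0.42611789 0.55367761]
[[-0.987 -0.161  0.015]
 [-0.099  0.527 -0.844]
 [ 0.128 -0.835 -0.536]]
{'time_s': np.float64(0.1), 'position': array([ 0.1672, -0.6017,  0.2914]), 'tcp_rot': array([[ 2.675e-01, -9.636e-01, -2.000e-04],
       [-9.636e-01, -2.675e-01,  1.900e-03],
       [-1.900e-03, -3.000e-04, -1.000e+00]]), 'force': array([-0.7798,  1.3067, -0.9013]), 'opening': np.float64(0.9981)}
```

View pics/top0.png

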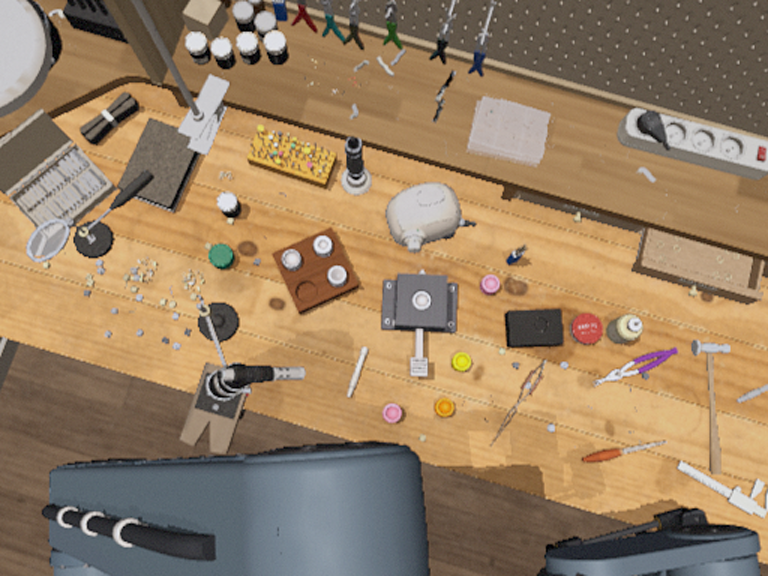

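View pics/side0.png

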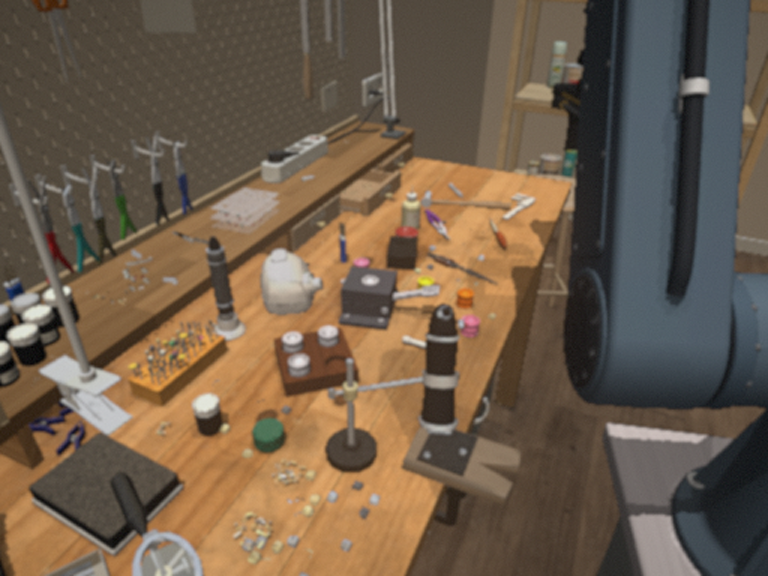

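Top view (1.5x) shows the holder at about (421,299), its lever pad at (419,366), the die block at (315,272) and the empty well at (307,290). The pin vice lies at (358,371). Next I'll enlarge both views.

```bash
python3 - <<'E'
from h import *
snap("top","t1",(175,145,310,255),5.9)
snap("side","s1",(175,165,305,265),6)
E
```

```text
(no output)
```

View pics/t1.png

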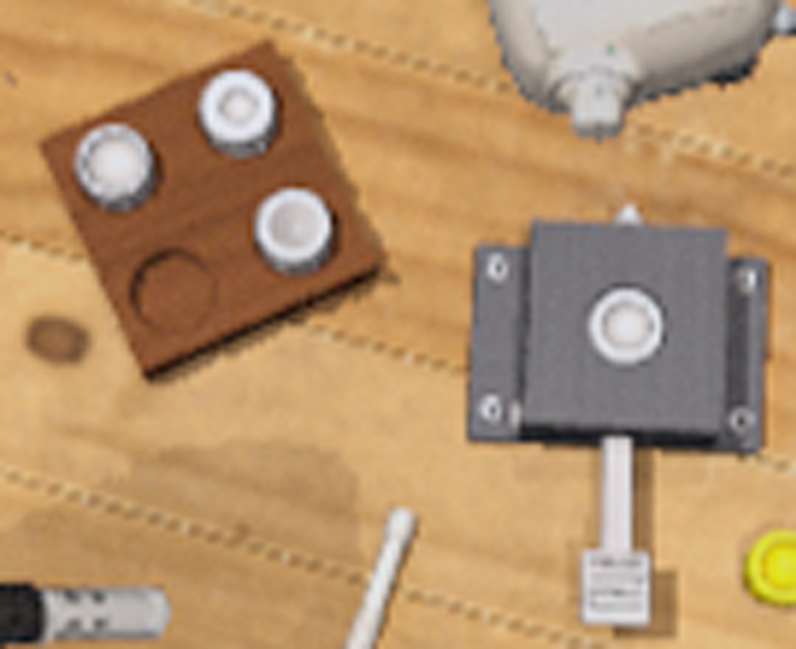

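View pics/s1.png

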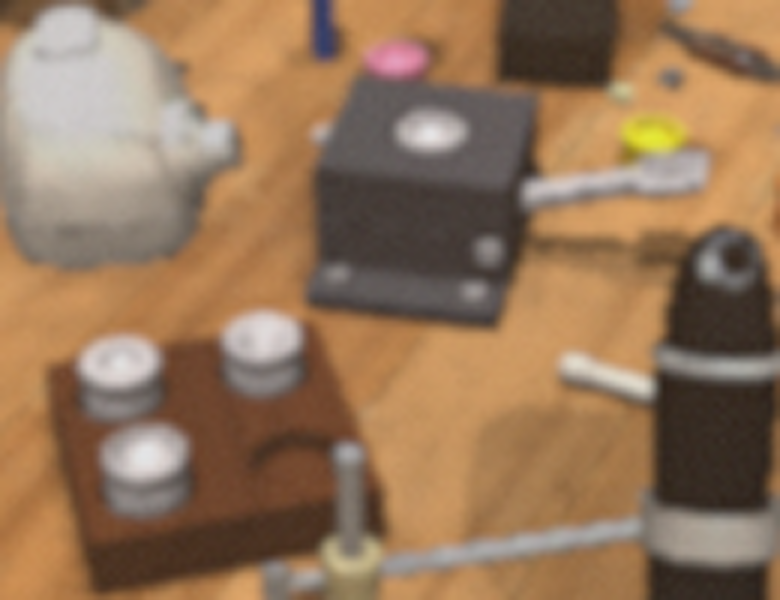

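Top crop: die top centre (626,326), pad (616,588), well rim (173,291), rack die tops (115,161), (237,109) and (294,228). Side crop: die (430,131), pad (673,172), rack die tops (120,360), (145,456) and (263,340).

```bash
python3 - <<'E'
from h import *
t=viewer.capture("top"); s=viewer.capture("side")
T=lambda u,v,z: back(t,175+u/5.9-.4,145+v/5.9-.4,z)[:2]*1000
S=lambda u,v,z: back(s,175+u/6-.4,165+v/6-.4,z)[:2]*1000
P=lambda n,a,b,z:print(n,T(*a,z).round(1), S(*b,z).round(1) if b else"")
P("die",(626,326),(430,131),.057)
P("pad",(616,588),(673,172),.053)
P("well",(173,291),(302,455),.026)
for n,a,b in(("r",(115,161),(120,360)),("r",(237,109),(263,340)) ,("r",(294,228),(263,340)),("r",(115,161),(145,456)),("r",(237,109),(120,360))):P(n,a,b,.0415)
for a in((42,147),(271,43),(384,262),(147,372)):P("corner",a,None,.026)
for a in((532,220),(727,230),(724,436),(522,430)):P("holder",a,None,.058)
for a in((470,440),(763,450),(768,258),(478,245)):P("flange",a,None,.01)
P("vice",(402,515),(575,368),.006)
E
```

```text
die [ 513.9 -373. ] [ 515.8 -374.9]
pad [ 408.6 -370.7] [ 410.  -367.6]
well [ 529.4 -187.7] [ 530.7 -189.9]
r [ 580. -163.] [ 606.5 -214. ]
r [ 603.6 -212.1] [ 556.3 -236. ]
r [ 554.  -237.3] [ 556.3 -236. ]
r [ 580. -163.] [ 581.3 -161.2]
r [ 603.6 -212.1] [ 606.5 -214. ]
corner [ 589.  -130.7] 
corner [ 636.8 -224.2] 
corner [ 544.1 -274.4] 
corner [ 495.2 -178.5] 
holder [ 556.4 -334.2] 
holder [ 554.5 -413.4] 
holder [ 470.  -412.8] 
holder [ 470.3 -331.9] 
flange [ 472.9 -312.1] 
flange [ 471.9 -434.3] 
flange [ 553.8 -436. ] 
flange [ 555.9 -313.5] 
vice [ 441.3 -284.7] [ 440.  -286.4]
```

```bash
python3 - <<'E'
from h import *
t=viewer.capture("top"); s=viewer.capture("side")
from scipy.optimize import least_squares
def tri(a,b): return (least_squares(lambda p:np.r_[proj(t,p)-np.array(a)/1.5,proj(s,p)-np.array(b)/1.5],[.5,-.2,.1]).x*1000).round()
for n,a,b in(("handpiece tip",(303,373),(443,310)),("torch top",(352,143),(213,243)),("torch base",(356,182),(230,330)),("3rdhand top",(201,302),(349,362)),("motor top",(425,188),(287,252)),("jar",(229,203),(207,403))):print(n,tri(a,b))
print(bot.read_state()["joint_positions"])
E
```

```text
handpiece tip [ 385. -198.  130.]
torch top [ 730. -258.  166.]
torch base [ 728. -262.    2.]
3rdhand top [483. -48. 147.]
motor top [ 673. -376.   99.]
jar [671. -57.  42.]
[-8.47144477e+01  3.02317066e+01  8.20961033e+01 -2.69103575e-03
  6.76889036e+01 -1.02279734e+01]
```

>>> arm_command(targets=[{"rot":[0,0,-55.2],"offset":[-15.9,-29.5,0],"gripper":1},{"rot":[0,0,-55.2],"offset":[-15.9,-29.5,0],"gripper":1},{"rot":[0,0,-55.2],"offset":[-15.9,-29.5,0],"gripper":1},{"rot":[0,0,-55.2],"offset":[-15.9,-29.5,0],"gripper":1},{"rot":[0,0,-55.2],"offset":[-15.9,-29.5,0],"gripper":1},{"rot":[0,0,-55.2],"offset":[-15.9,-29.5,0],"gripper":1},{"rot":[0,0,-55.2],"offset":[-15.9,-29.5,0],"gripper":1},{"rot":[0,0,-55.2],"offset":[-15.9,-29.5,0],"gripper":1}])

```text
time_s: 1.2
position: [0.4115, -0.3665, 0.2924]
tcp_rot: [[0.946, -0.324, 0.001], [-0.324, -0.946, 0.001], [0.0, -0.002, -1.0]]
force: [-0.9, -0.4, 0.2]
opening: 0.36
```

>>> arm_command(targets=[{"rot":[0,0,0],"offset":[0,0,5],"gripper":1},{"rot":[0,0,0],"offset":[0,0,9],"gripper":1},{"rot":[0,0,0],"offset":[0,0,12.5],"gripper":1},{"rot":[0,0,0],"offset":[0,0,15],"gripper":1},{"rot":[0,0,0],"offset":[0,0,16],"gripper":1},{"rot":[0,0,0],"offset":[0,0,16],"gripper":1},{"rot":[0,0,0],"offset":[0,0,16],"gripper":1},{"rot":[0,0,0],"offset":[0,0,16],"gripper":1}])

```text
time_s: 2.0
position: [0.4095, -0.3711, 0.1338]
tcp_rot: [[0.944, -0.33, 0.002], [-0.33, -0.944, -0.003], [0.003, 0.002, -1.0]]
force: [0.4, 0.5, -0.2]
opening: 0.006
```

```bash
python3 - <<'E'
from h import *
import numpy as np
a=viewer.capture("side")["frame"][165:265,175:305];b=viewer.capture("top")["frame"][145:255,175:310]
im=np.hstack([cv2.resize(x,(400,333),interpolation=2) for x in(a,b)]);cv2.imwrite("pics/p1.png",im[...,::-1])
s=bot.read_state();print(s["position"],s["force"],s["opening"])
E
```

```text
[ 0.40939135 -0.37074827  0.13366018] [ 0.47858108 -0.0377431   0.2232031 ] 0.006356266408503775
```

View pics/p1.png

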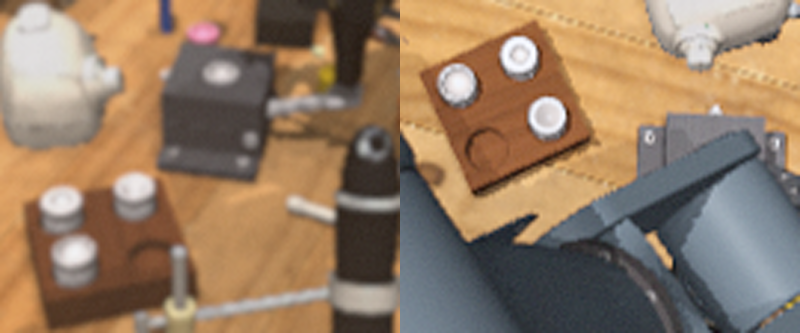

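Picture 5: the fingertips are right over the pad. I'll press in stages.

>>> arm_command(targets=[{"rot":[0,0,0],"offset":[0,0,0.5],"gripper":1},{"rot":[0,0,0],"offset":[0,0,0.8],"gripper":1},{"rot":[0,0,0],"offset":[0,0,1.1],"gripper":1},{"rot":[0,0,0],"offset":[0,0,1.4],"gripper":1},{"rot":[0,0,0],"offset":[0,0,1.7],"gripper":1},{"rot":[0,0,0],"offset":[0,0,2.0],"gripper":1},{"rot":[0,0,0],"offset":[0,0,2.3],"gripper":1},{"rot":[0,0,0],"offset":[0,0,2.5],"gripper":1}])

```text
time_s: 2.9
position: [0.4083, -0.3699, 0.1072]
tcp_rot: [[0.944, -0.33, -0.002], [-0.33, -0.944, 0.001], [-0.002, -0.0, -1.0]]
force: [-4.1, -0.0, 7.2]
opening: 0.008
```

>>> arm_command(targets=[{"rot":[0,0,0],"offset":[0,0,0.2],"gripper":1},{"rot":[0,0,0],"offset":[0,0,0.4],"gripper":1},{"rot":[0,0,0],"offset":[0,0,0.6],"gripper":1},{"rot":[0,0,0],"offset":[0,0,0.8],"gripper":1},{"rot":[0,0,0],"offset":[0,0,0.8],"gripper":1}])

```text
time_s: 3.4
position: [0.408, -0.3698, 0.0991]
tcp_rot: [[0.944, -0.33, -0.002], [-0.33, -0.944, 0.001], [-0.002, -0.0, -1.0]]
force: [-4.0, -0.3, 5.0]
opening: 0.008
```

>>> arm_command(targets=[{"rot":[0,0,0],"offset":[0,0,0.1],"gripper":1},{"rot":[0,0,0],"offset":[0,0,0.1],"gripper":1}])

```text
time_s: 3.6
position: [0.4082, -0.3698, 0.0982]
tcp_rot: [[0.944, -0.33, -0.002], [-0.33, -0.944, 0.001], [-0.002, -0.0, -1.0]]
force: [-3.9, -0.0, 5.2]
opening: 0.006
```

>>> arm_command(targets=[{"rot":[0,0,0],"offset":[0,0,0.1],"gripper":1},{"rot":[0,0,0],"offset":[0,0,0.1],"gripper":1}])

```text
time_s: 3.8
position: [0.4081, -0.3698, 0.0972]
tcp_rot: [[0.944, -0.33, -0.002], [-0.33, -0.944, 0.001], [-0.002, -0.0, -1.0]]
force: [-4.4, -1.1, 5.0]
opening: -0.0
```

>>> arm_command(targets=[{"rot":[0,0,0],"offset":[0,0,0.1],"gripper":1},{"rot":[0,0,0],"offset":[0,0,0.1],"gripper":1}])

```text
time_s: 4.0
position: [0.4081, -0.3698, 0.0962]
tcp_rot: [[0.944, -0.33, -0.002], [-0.33, -0.944, 0.001], [-0.002, -0.0, -1.0]]
force: [-3.7, 0.1, 5.8]
opening: 0.008
```

>>> arm_command(targets=[{"rot":[0,0,0],"offset":[0,0,0.1],"gripper":1},{"rot":[0,0,0],"offset":[0,0,0.1],"gripper":1}])

```text
time_s: 4.2
position: [0.4081, -0.3698, 0.0953]
tcp_rot: [[0.944, -0.33, -0.002], [-0.33, -0.944, 0.001], [-0.002, -0.0, -1.0]]
force: [-4.7, -1.1, 6.4]
opening: 0.003
```

>>> arm_command(targets=[{"rot":[0,0,0],"offset":[0,0,0.1],"gripper":1},{"rot":[0,0,0],"offset":[0,0,0.1],"gripper":1}])

```text
time_s: 4.4
position: [0.4081, -0.3698, 0.0942]
tcp_rot: [[0.944, -0.33, -0.002], [-0.33, -0.944, 0.001], [-0.002, -0.0, -1.0]]
force: [-3.8, -0.8, 5.8]
opening: 0.001
```

>>> arm_command(targets=[{"rot":[0,0,0],"offset":[0,0,0.1],"gripper":1},{"rot":[0,0,0],"offset":[0,0,0.1],"gripper":1}])

```text
time_s: 4.6
position: [0.4082, -0.3698, 0.0932]
tcp_rot: [[0.944, -0.33, -0.002], [-0.33, -0.944, 0.001], [-0.002, -0.0, -1.0]]
force: [-4.2, -0.4, 5.4]
opening: 0.006
```

>>> arm_command(targets=[{"rot":[0,0,0],"offset":[0,0,0.1],"gripper":1},{"rot":[0,0,0],"offset":[0,0,0.1],"gripper":1}])

```text
time_s: 4.8
position: [0.4082, -0.3698, 0.0924]
tcp_rot: [[0.944, -0.33, -0.002], [-0.33, -0.944, 0.001], [-0.002, -0.0, -1.0]]
force: [-5.4, 0.0, 8.4]
opening: 0.003
```

>>> arm_command(targets=[{"rot":[0,0,0],"offset":[0,0,0.05],"gripper":1},{"rot":[0,0,0],"offset":[0,0,0.05],"gripper":1}])

```text
time_s: 5.0
position: [0.4082, -0.3698, 0.0922]
tcp_rot: [[0.944, -0.33, -0.001], [-0.33, -0.944, 0.001], [-0.002, -0.0, -1.0]]
force: [-4.9, 0.4, 9.5]
opening: 0.003
```

>>> arm_command(targets=[{"rot":[0,0,0],"offset":[0,0,0.05],"gripper":1},{"rot":[0,0,0],"offset":[0,0,0.05],"gripper":1}])

```text
time_s: 5.2
position: [0.4082, -0.3699, 0.092]
tcp_rot: [[0.944, -0.33, -0.001], [-0.33, -0.944, 0.001], [-0.002, -0.0, -1.0]]
force: [-5.1, 1.0, 11.5]
opening: 0.005
```

>>> arm_command(targets=[{"rot":[0,0,0],"offset":[0,0,0.05],"gripper":1},{"rot":[0,0,0],"offset":[0,0,0.05],"gripper":1}])

```text
time_s: 5.4
position: [0.4082, -0.3699, 0.0917]
tcp_rot: [[0.944, -0.33, -0.001], [-0.33, -0.944, 0.001], [-0.001, -0.0, -1.0]]
force: [-5.5, 1.4, 12.8]
opening: 0.005
```

```bash
python3 - <<'E'
from h import *
snap("side","s2",(215,165,305,225),8)
s=bot.read_state();print(s["position"],s["force"])
E
```

```text
[ 0.40818045 -0.36982778  0.09174134] [-5.56318876  0.87873045 12.7114632 ]
```

View pics/s2.png

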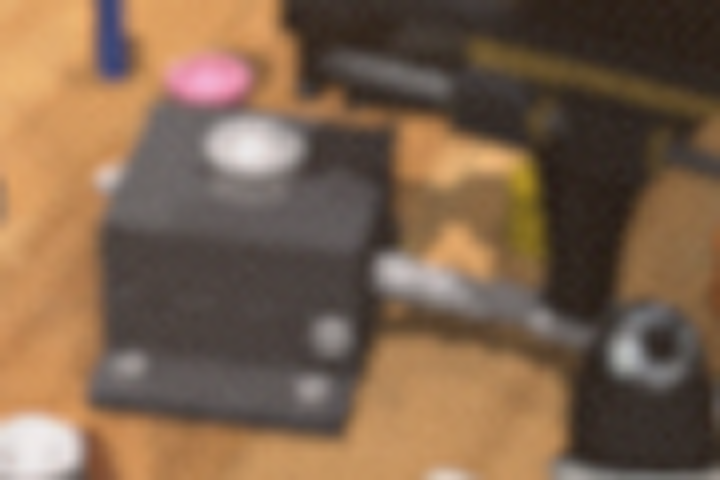

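Picture 6: the die stands proud, with its top centre at about (255,148) in the crop. I'll check its height against the projection.

```bash
python3 - <<'E'
from h import *
c=viewer.capture("side")
for z in(.058,.066,.067,.068,.069):print(z,((proj(c,[.5155,-.3745,z])-[215,165])*8+3.5).round(1))
E
```

```text
0.058 [254.5 173.1]
0.066 [254.6 151.9]
0.067 [254.6 149.2]
0.068 [254.6 146.5]
0.069 [254.7 143.9]
```

>>> arm_command(targets=[{"rot":[0,0,0],"offset":[0,0,0.05],"gripper":1},{"rot":[0,0,0],"offset":[0,0,0.1],"gripper":1},{"rot":[0,0,0],"offset":[0,0,0.1],"gripper":1}])

```text
time_s: 5.8
position: [0.4082, -0.3699, 0.0912]
tcp_rot: [[0.944, -0.33, -0.001], [-0.33, -0.944, 0.0], [-0.001, 0.0, -1.0]]
force: [-5.8, 1.7, 16.4]
opening: 0.006
```

>>> arm_command(targets=[{"rot":[0,0,0],"offset":[0,0,0.05],"gripper":1},{"rot":[0,0,0],"offset":[0,0,0.1],"gripper":1},{"rot":[0,0,0],"offset":[0,0,0.1],"gripper":1}])

```text
time_s: 6.1
position: [0.4082, -0.3699, 0.0908]
tcp_rot: [[0.944, -0.33, -0.001], [-0.33, -0.944, 0.0], [-0.001, 0.0, -1.0]]
force: [-6.7, 2.0, 21.1]
opening: 0.006
```

```bash
python3 - <<'E'
from h import *
c=viewer.capture("side")["frame"];old=cv2.imread("pics/s2.png")
n=cv2.resize(c[165:225,215:305],None,fx=8,fy=8,interpolation=cv2.INTER_CUBIC)[...,::-1]
g=lambda i:cv2.cvtColor(np.ascontiguousarray(i),cv2.COLOR_BGR2GRAY)[100:210,190:320].astype(np.float32)
print(cv2.phaseCorrelate(g(old),g(n)))
cv2.imwrite("pics/s3.png",np.hstack([old[80:240,130:380],n[80:240,130:380]]))
E
```

```text
((0.5421120695724682, 0.03443101141556326), 0.9792681171275951)
```

View pics/s3.png

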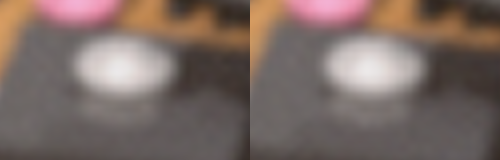

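The die didn't move between 13 N and 21 N, so the lever is on its solid stop. I'll let it up smoothly.

>>> arm_command(targets=[{"rot":[0,0,0],"offset":[0,0,-0.8],"gripper":1},{"rot":[0,0,0],"offset":[0,0,-1.6],"gripper":1},{"rot":[0,0,0],"offset":[0,0,-2.4],"gripper":1},{"rot":[0,0,0],"offset":[0,0,-3.2],"gripper":1},{"rot":[0,0,0],"offset":[0,0,-4.2],"gripper":1},{"rot":[0,0,0],"offset":[0,0,-6],"gripper":1},{"rot":[0,0,0],"offset":[0,0,-9],"gripper":0.4},{"rot":[0,0,0],"offset":[0,0,-9],"gripper":0.4}])

```text
time_s: 6.95
position: [0.4102, -0.3716, 0.182]
tcp_rot: [[0.944, -0.33, 0.004], [-0.33, -0.944, -0.006], [0.006, 0.004, -1.0]]
force: [1.0, -1.2, -0.3]
opening: 0.113
```

```bash
python3 - <<'E'
from h import *
snap("side","s4",(205,160,305,235),7)
s=bot.read_state();print(s["position"],s["force"],s["opening"])
E
```

```text
[ 0.40962908 -0.37094644  0.18051988] [ 0.25100702 -0.22159423  0.09980438] 0.15143998008323703
```

View pics/s4.png

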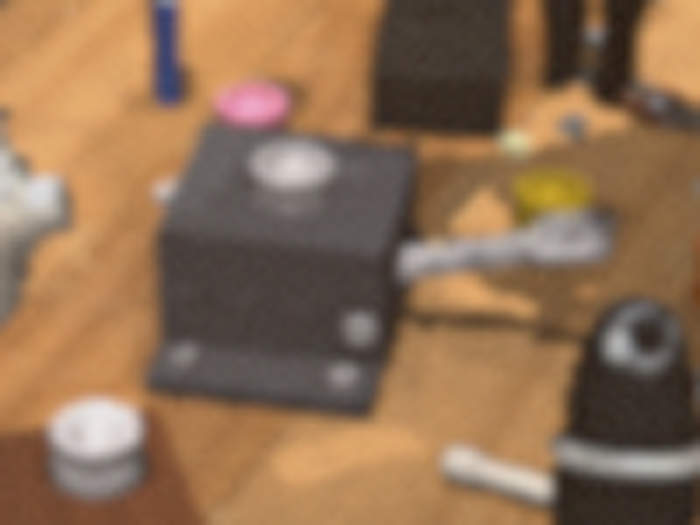

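Picture 8: the lever is back up and the die stays up. Moving over the die now.

>>> arm_command(targets=[{"rot":[0,0,0],"offset":[5,-1.5,0],"gripper":0.2},{"rot":[0,0,0],"offset":[8.5,-2.6,0],"gripper":0.2},{"rot":[0,0,0],"offset":[10.2,-3.15,0],"gripper":0.2},{"rot":[0,0,0],"offset":[10.2,-3.15,0],"gripper":0.2},{"rot":[0,0,0],"offset":[10.2,-3.15,0],"gripper":0.2},{"rot":[0,0,0],"offset":[10.2,-3.15,0],"gripper":0.2},{"rot":[0,0,0],"offset":[10.2,-3.15,0],"gripper":0.2}])

```text
time_s: 7.7
position: [0.5143, -0.3739, 0.1784]
tcp_rot: [[0.944, -0.331, -0.001], [-0.331, -0.944, 0.001], [-0.002, -0.001, -1.0]]
force: [0.7, 0.8, -0.2]
opening: 0.76
```

>>> arm_command(targets=[{"rot":[0,0,0],"offset":[0,0,2],"gripper":0.2},{"rot":[0,0,0],"offset":[0,0,3.4],"gripper":0.2},{"rot":[0,0,0],"offset":[0,0,4.3],"gripper":0.2},{"rot":[0,0,0],"offset":[0,0,4.6],"gripper":0.2},{"rot":[0,0,0],"offset":[0,0,4.6],"gripper":0.2},{"rot":[0,0,0],"offset":[0,0,4.6],"gripper":0.2}])

```text
time_s: 8.3
position: [0.5158, -0.3743, 0.1331]
tcp_rot: [[0.944, -0.33, 0.001], [-0.33, -0.944, -0.001], [0.001, 0.0, -1.0]]
force: [0.1, 0.5, 0.1]
opening: 0.802
```

>>> arm_command(targets=[{"rot":[0,0,0],"offset":[0,0,0.25],"gripper":0.2},{"rot":[0,0,0],"offset":[0,0,0.25],"gripper":0.2},{"rot":[0,0,0],"offset":[0,0,0.25],"gripper":0.2}])

```text
time_s: 8.6
position: [0.5157, -0.374, 0.1305]
tcp_rot: [[0.944, -0.33, 0.0], [-0.33, -0.944, -0.0], [0.0, 0.0, -1.0]]
force: [-0.3, 0.2, 0.5]
opening: 0.797
```

>>> arm_command(targets=[{"rot":[0,0,0],"offset":[0,0,0],"gripper":1},{"rot":[0,0,0],"offset":[0,0,0],"gripper":1},{"rot":[0,0,0],"offset":[0,0,0],"gripper":1},{"rot":[0,0,0],"offset":[0,0,0],"gripper":1},{"rot":[0,0,0],"offset":[0,0,0],"gripper":1},{"rot":[0,0,0],"offset":[0,0,0],"gripper":1},{"rot":[0,0,0],"offset":[0,0,0],"gripper":1},{"rot":[0,0,0],"offset":[0,0,0],"gripper":1}])

```text
time_s: 9.4
position: [0.5163, -0.3744, 0.1304]
tcp_rot: [[0.944, -0.33, 0.002], [-0.33, -0.944, -0.001], [0.002, 0.0, -1.0]]
force: [3.1, 0.3, -0.4]
opening: 0.328
```

>>> arm_command(targets=[{"rot":[0,0,0],"offset":[0,0,-0.3],"gripper":1},{"rot":[0,0,0],"offset":[0,0,-0.6],"gripper":1},{"rot":[0,0,0],"offset":[0,0,-1.0],"gripper":1},{"rot":[0,0,0],"offset":[0,0,-1.5],"gripper":1},{"rot":[0,0,0],"offset":[0,0,-2.5],"gripper":1},{"rot":[0,0,0],"offset":[0,0,-4],"gripper":1},{"rot":[0,0,0],"offset":[0,0,-5],"gripper":1},{"rot":[0,0,0],"offset":[0,0,-5],"gripper":1}])

```text
time_s: 10.2
position: [0.5162, -0.3748, 0.1829]
tcp_rot: [[0.944, -0.33, 0.003], [-0.33, -0.944, -0.003], [0.004, 0.002, -1.0]]
force: [1.0, -0.1, -1.5]
opening: 0.326
```

```bash
python3 - <<'E'
from h import *
snap("side","s5",(205,110,305,235),5)
s=bot.read_state();print(s["position"],s["force"],s["opening"])
E
```

```text
[ 0.51581918 -0.37437874  0.18182185] [ 0.06866061  0.0439514  -1.87643477] 0.3295429815038451
```

View pics/s5.png

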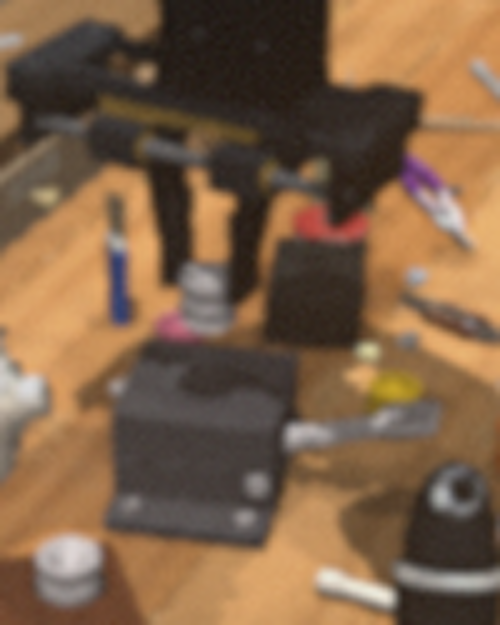

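Picture 9: the die is held upright, clear of the holder. I'll measure the well more closely.

```bash
python3 - <<'E'
from h import *
a=cv2.imread("pics/top0.png");f=cv2.imread("pics/t1.png")[230:350,110:240]; g=cv2.imread("pics/s1.png")[415:515,230:380]
e=lambda i:cv2.normalize(cv2.resize(i,(400,int(400*i.shape[0]/i.shape[1])),interpolation=2),None,0,400,cv2.NORM_MINMAX)
f,g=e(f),e(g);H=max(len(f),len(g));p=lambda i:cv2.copyMakeBorder(i,0,H-len(i),0,0,0)
cv2.imwrite("pics/w.png",np.hstack([p(f),p(g)]));print(f.shape,g.shape)
# predicted rim of hypothesised wells, in w.png coordinates
t=viewer.capture("top");s=viewer.capture("side")
for y in(-.186,-.188,-.190):
  P=[[.530+.017*np.cos(q),y+.017*np.sin(q),.026] for q in np.arange(0,6.28,.2)]
  A=np.array([((proj(t,x)-[175,145]+.4)*5.9-[110,230])*400/130 for x in P]);B=np.array([((proj(s,x)-[175,165]+.4)*6-[230,415])*400/150+[400,0] for x in P])
  print(y,"top x",A[:,0].min().round(),A[:,0].max().round(),"y",A[:,1].min().round(),A[:,1].max().round(),"side x",B[:,0].min().round(),B[:,0].max().round(),"y",B[:,1].min().round(),B[:,1].max().round())
E
```

```text
(369, 400, 3) (266, 400, 3)
-0.186 top x 54.0 308.0 y 59.0 307.0 side x 467.0 714.0 y 47.0 206.0
-0.188 top x 69.0 323.0 y 59.0 308.0 side x 471.0 717.0 y 38.0 196.0
-0.19 top x 84.0 338.0 y 60.0 308.0 side x 474.0 720.0 y 29.0 187.0
```

View pics/w.png

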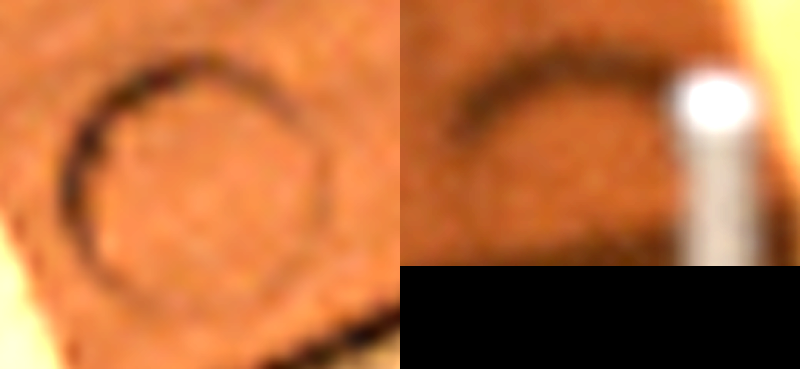

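Picture 10: in the top view the well rim spans x 60–328 and y 52–318, which puts the centre at about (0.530, -0.188). Moving there at carrying height.

>>> arm_command(targets=[{"rot":[0,0,0],"offset":[-0.8,-3,0],"gripper":1},{"rot":[0,0,0],"offset":[-1.8,-7,0],"gripper":1},{"rot":[0,0,0],"offset":[-2.9,-11,0],"gripper":1},{"rot":[0,0,0],"offset":[-3.8,-14.5,0],"gripper":1},{"rot":[0,0,0],"offset":[-4.4,-17,0],"gripper":1},{"rot":[0,0,0],"offset":[-4.7,-18.1,0],"gripper":1},{"rot":[0,0,0],"offset":[-4.7,-18.1,0],"gripper":1},{"rot":[0,0,0],"offset":[-4.7,-18.1,0],"gripper":1}])

```text
time_s: 11.15
position: [0.5314, -0.1887, 0.1802]
tcp_rot: [[0.944, -0.33, 0.0], [-0.33, -0.944, -0.001], [0.001, 0.001, -1.0]]
force: [0.3, -0.1, -1.6]
opening: 0.324
```

>>> arm_command(targets=[{"rot":[0,0,0],"offset":[0,0,1.5],"gripper":1},{"rot":[0,0,0],"offset":[0,0,3],"gripper":1},{"rot":[0,0,0],"offset":[0,0,4.5],"gripper":1},{"rot":[0,0,0],"offset":[0,0,5.5],"gripper":1},{"rot":[0,0,0],"offset":[0,0,6.1],"gripper":1},{"rot":[0,0,0],"offset":[0,0,6.1],"gripper":1},{"rot":[0,0,0],"offset":[0,0,6.1],"gripper":1}])

```text
time_s: 11.85
position: [0.5313, -0.1882, 0.1195]
tcp_rot: [[0.944, -0.331, 0.001], [-0.331, -0.944, -0.0], [0.001, 0.0, -1.0]]
force: [-0.5, 0.9, -1.5]
opening: 0.323
```

```bash
python3 - <<'E'
from h import *
snap("side","s6",(175,195,275,265),7.5)
s=bot.read_state();print(s["position"],s["force"],s["opening"])
c=viewer.capture("side")
for n,z,y in(("die bottom",.030,-.1880),("die top",.056,-.188),("well rim",.026,-.188)):print(n,((proj(c,[.531,y,z])-[175,195]+.4)*7.5).round())
E
```

```text
[ 0.53139669 -0.18810625  0.11974121] [ 0.35140953  0.36713625 -0.40223803] 0.32254853173680137
die bottom [375. 337.]
die top [372. 267.]
well rim [375. 348.]
```

View pics/s6.png

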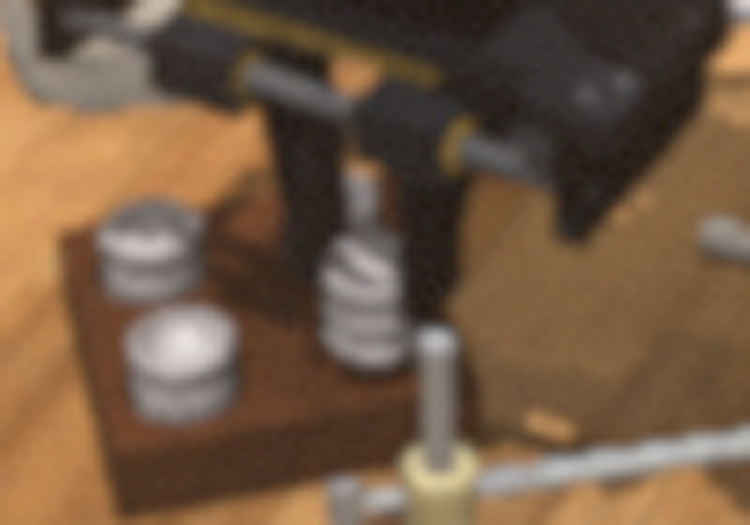

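Picture 11: the die hangs upright over the well. Lowering slowly while watching the force.

>>> arm_command(targets=[{"rot":[0,0,0],"offset":[0,0,0.2],"gripper":1},{"rot":[0,0,0],"offset":[0,0,0.4],"gripper":1},{"rot":[0,0,0],"offset":[0,0,0.6],"gripper":1},{"rot":[0,0,0],"offset":[0,0,0.8],"gripper":1},{"rot":[0,0,0],"offset":[0,0,0.8],"gripper":1}])

```text
time_s: 12.45
position: [0.5308, -0.1875, 0.1109]
tcp_rot: [[0.944, -0.33, -0.001], [-0.33, -0.944, 0.0], [-0.001, -0.0, -1.0]]
force: [-0.3, 0.4, -1.6]
opening: 0.33
```

No contact on the rim (it would start at about 0.113), so the die is inside the well. Continuing to the floor.

>>> arm_command(targets=[{"rot":[0,0,0],"offset":[0,0,0.2],"gripper":1},{"rot":[0,0,0],"offset":[0,0,0.4],"gripper":1},{"rot":[0,0,0],"offset":[0,0,0.6],"gripper":1},{"rot":[0,0,0],"offset":[0,0,0.6],"gripper":1}])

```text
time_s: 12.85
position: [0.5309, -0.1876, 0.1049]
tcp_rot: [[0.944, -0.33, -0.0], [-0.33, -0.944, 0.0], [-0.001, -0.0, -1.0]]
force: [0.3, 0.7, -1.2]
opening: 0.321
```

>>> arm_command(targets=[{"rot":[0,0,0],"offset":[0,0,0.1],"gripper":1},{"rot":[0,0,0],"offset":[0,0,0.15],"gripper":1},{"rot":[0,0,0],"offset":[0,0,0.15],"gripper":1}])

```text
time_s: 13.15
position: [0.531, -0.1877, 0.1039]
tcp_rot: [[0.944, -0.33, 0.0], [-0.33, -0.944, -0.0], [0.0, 0.0, -1.0]]
force: [0.2, 0.4, -0.5]
opening: 0.325
```

>>> arm_command(targets=[{"rot":[0,0,0],"offset":[0,0,0.1],"gripper":1},{"rot":[0,0,0],"offset":[0,0,0.1],"gripper":1}])

```text
time_s: 13.35
position: [0.5311, -0.1878, 0.1037]
tcp_rot: [[0.944, -0.33, 0.0], [-0.33, -0.944, -0.0], [0.0, 0.0, -1.0]]
force: [-1.3, 1.0, 5.5]
opening: 0.329
```

Floor contact came at TCP z 0.1037, against 0.1034 expected. Releasing, then retreating.

>>> arm_command(targets=[{"rot":[0,0,0],"offset":[0,0,-0.05],"gripper":0.5},{"rot":[0,0,0],"offset":[0,0,-0.1],"gripper":0.4},{"rot":[0,0,0],"offset":[0,0,-0.1],"gripper":0.35},{"rot":[0,0,0],"offset":[0,0,-0.1],"gripper":0.35},{"rot":[0,0,0],"offset":[0,0,-0.1],"gripper":0.35},{"rot":[0,0,0],"offset":[0,0,-0.1],"gripper":0.35}])

```text
time_s: 13.95
position: [0.531, -0.1877, 0.1036]
tcp_rot: [[0.944, -0.33, -0.0], [-0.33, -0.944, 0.0], [-0.0, -0.0, -1.0]]
force: [0.3, 0.9, 0.7]
opening: 0.645
```

>>> arm_command(targets=[{"rot":[0,0,0],"offset":[0,0,-1],"gripper":0.35},{"rot":[0,0,0],"offset":[0,0,-3],"gripper":0.35},{"rot":[0,0,0],"offset":[0,0,-6],"gripper":0.35},{"rot":[0,0,0],"offset":[0,0,-10],"gripper":0.35},{"rot":[0,0,0],"offset":[0,5,-14],"gripper":0.35},{"rot":[0,0,0],"offset":[0,10,-16],"gripper":0.35},{"rot":[0,0,0],"offset":[0,15,-16],"gripper":0.35},{"rot":[0,0,0],"offset":[0,18,-16],"gripper":0.35}])

```text
time_s: 14.75
position: [0.4713, -0.3596, 0.2664]
tcp_rot: [[0.944, -0.33, 0.003], [-0.33, -0.944, -0.003], [0.004, 0.002, -1.0]]
force: [1.1, -0.6, -1.5]
opening: 0.653
```

>>> arm_command(targets=[{"rot":[0,0,0],"offset":[0,5,0],"gripper":0.35},{"rot":[0,0,0],"offset":[0,8,0],"gripper":0.35},{"rot":[0,0,0],"offset":[0,8,0],"gripper":0.35},{"rot":[0,0,0],"offset":[0,8,0],"gripper":0.35},{"rot":[0,0,0],"offset":[0,8,0],"gripper":0.35},{"rot":[0,0,0],"offset":[0,8,0],"gripper":0.35}])

```text
time_s: 15.35
position: [0.4457, -0.4314, 0.2639]
tcp_rot: [[0.945, -0.328, -0.0], [-0.328, -0.945, 0.001], [-0.001, -0.001, -1.0]]
force: [-0.1, 1.1, 0.2]
opening: 0.649
```

```bash
python3 - <<'E'
from h import *
a=viewer.capture("side")["frame"][165:265,175:305];b=viewer.capture("top")["frame"][145:255,175:310]
cv2.imwrite("pics/f.png",np.hstack([cv2.resize(x,(400,333),interpolation=2) for x in(a,b)])[...,::-1])
t=viewer.capture("top");s=viewer.capture("side")
for x in([.5305,-.1877,.042],[.5555,-.2367,.042]):print("side",((proj(s,x)-[175,165]+.4)*[400/130,3.33]).round(),"top",((proj(t,x)-[175,145]+.4)*[400/135,333/110]+[400,0]).round())
st=bot.read_state();print(st["position"],st["force"],st["opening"],st["time_s"])
E
```

```text
side [154. 236.] top [485. 144.]
side [136. 188.] top [547. 115.]
[ 0.44566468 -0.43217798  0.26387606] [-0.47918076  0.14231654 -0.42102906] 0.6480958582933064 15.55
```

View pics/f.png

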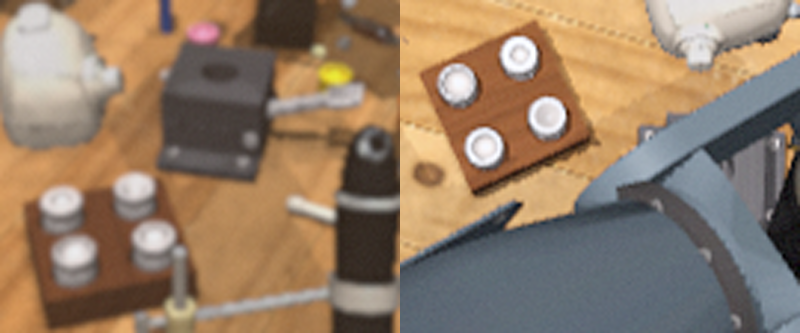

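Picture 12: all four dies stand upright in their wells, with the new one at side (153,238) and top (485,147), as predicted. The lever is up and the pocket is empty.

```bash
python3 -c "
from rig import ticket; print(ticket.hand_in())"
```

```text
the job is handed in; nothing more can be done
None
```

The die is now in the empty well of the die block, upright with its hollow up, and the job is handed in. It took about 15.6 s of the 50 s allowed; no verdict came back.

- **Lever:** I pressed it about 32 mm down to the solid stop. The vertical force peaked at about 21 N (about 22 N in all). The die did not move in the images between 13 N and 21 N, which is how I judged it was on the stop. The lever sprang back and the die stayed up.
- **Die:** I pulled it out and lowered it into the well. It met the floor at TCP z 0.1037 m, against 0.1034 m expected, with about 5.5 N, and I let go there.
- **Last checks:** the final pictures show the die where I predicted, to within about 1–2 mm. The other three dies and the pin vice look unmoved, the lever is up and the arm is clear of everything.
- **Disagreements:**
  - The raised die's height measured about 67.5 mm in the image, against a nominal 69 mm. That is slightly below the 68.2 mm the first step needs, but within the roughly 1–2 mm camera error.
  - My estimates of the well's position differed by up to 4 mm. I used the rim measurement, and the die went in without touching the rim.

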